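# Hold the grinder's crank grip down for pinning

### The job

Slide the bored wooden grip, brass ferrule down, over the upright spigot of the grinder's red crank, and press it down on the brass spring cup with a steady push of about 10 newtons, so that the grip's top edge lies within the green band on the spigot and the pin hole stands clear above it; do not drive the cup down to its stop. Finish while still holding it pressed like that, so that the carver can fit the split pin; leave everything else on the bench where it is.

Things in the scene. Friction and masses are not known exactly. Their poses are not given: they have to be found in the camera images.
- grip: Crank grip: upright brown wooden sleeve, outside diameter 36 mm, 64 mm long, straight 17 mm bore right through, its lowest 12 mm a brass ferrule; about 70 g. Stands loose on the bench. Origin: centre of its lower end; z up along the bore.
- grip_top (a point): Centre of the grip's upper end, 64 mm above its origin. Hold the grip near here, pads about 14 mm below the top: the spigot comes out through the top by about 18 mm in the end.
- jig: Fixed pale wooden board, 205 x 90 x 18 mm, the red iron crank arm clamped flat on it. Origin: on the upright spigot's axis, at the bench surface; z up; x along the crank arm (board from x = -45 to +160 mm, y +-45). Heights above the bench: crank arm top 30 mm, spring housing (39 mm across, around the spigot) 60 mm, brass cup top when free 89 mm; all else under 41 mm.
- spigot_tip (a point): Centre of the spigot's upper end, 156 mm above the bench. The steel spigot is 14 mm across (1.5 mm clearance all round in the bore), its last 7 mm tapering to 7 mm. Green band from 132 to 144 mm above the bench; 4 mm cross hole for the split pin centred at 147 mm.
- cup: Brass spring cup, a disc 38 mm across and 5 mm thick around the spigot; the grip's lower end sits on it. Origin: centre of its top face, 89 mm above the bench when free. Slides down on a spring: 1.1 N to start, then 0.6 N per mm, hard stop after 24 mm. Down 15 mm (grip top at 138 mm, middle of the green band) it pushes back with about 10 N; at the band's ends about 6.5 and 13.7 N.
- blank: Bystander: a solid pale cedar cylinder of the grip's size (36 x 64 mm), with no bore and no ferrule. Origin: centre of its lower end.
- bowl: Bystander: carved soapstone bowl, 120 mm across, 50 mm high. Origin: centre of its underside.
- template: Bystander: pale cedar pit template, 60 x 150 x 8 mm with three round holes, lying flat. Origin: centre of its underside.
- burnisher: Bystander: bone burnisher, about 150 mm long, 20 mm wide, 11 mm high, lying. Origin: on its underside near the middle.
- wedge: Bystander: galvanised steel splitting wedge, lying, 115 mm long, 45 mm wide, about 30 mm high at its head. Origin: on its underside at mid-length.
- hammer: Bystander: hammer lying flat. Origin: on its underside.
Things that resemble listed ones, but are neither listed nor needed, are in the scene too. Of the things like the jig, leave any that is pink or purple; of the rest the smaller one is meant.

How it is judged:
By the outcome, as a careful person would: the job done as asked, in the order asked, and still so for the second after the job is handed in, while the arm keeps its last pose, push and grip.
It also fails if it takes over 45 s, if anything falls off the work surface, if the arm or the gripper's body presses on something with over 40 N, if the wrist force passes 120 N, or if a joint passes its speed limit or range.

### The arm

A 7-joint arm with a two-finger parallel gripper is mounted at the origin on the work surface. World frame = base frame: x ahead of the robot, y to its left, z up, the work surface at z = 0. Lengths are in m, angles in rad, forces in N, time in s.
With the tool pointing down it reaches from about 0.4 to 0.9 m from the base axis. Payload 5.5 kg.
Tool frame: the origin (TCP) lies on the centre line of the jaws, within the pads' length; the fingertips stand 8 mm ahead of it and the grasp point (between the pads) lies 11 mm behind it (bot.tcp_to_tips is the distance from the TCP to the fingertips, in m); y points along the fingers, z is the direction in which the jaws open and shut, and the axes are right-handed (so a half turn about y gives the same grasp; the last joint's range is limited). The gripper opens to 92 mm and grips with 3 to 60 N. Pads are 19 mm wide; open, the fingers measure 130 mm over their backs; the gripper's body (75 mm by 190 mm) begins 47 mm behind the grasp point.
Start: joints at [-0.943, 0.501, -0.427, 1.55, 0.221, 1.138, -0.21], TCP at [0.232, 0.607, 0.235] pointing down, gripper open.
Joint ranges: [-2.88, 2.88], [-0.31, 2.03], [-1.54, 1.56], [0.2, 2.42], [-1.41, 4.55], [0.19, 2.02], [-2.57, 2.57]. Speed limits (rad/s): [2.57, 2.57, 3.14, 3.14, 3.14, 3.14, 3.14].

### API

Orientations are given as a 3x3 rotation matrix whose columns are the frame's x, y, z axes.
In Python, from plant import bot gives the robot as it stands.
- The arm moves only by the shell command python3 -m crank 'ROWS'. ROWS is a JSON object of lists of equal length, an entry for each row: "slide": the shift along the tool's x, y, z normalised to -1 to 1, where 1 is 0.05 m, a list of three; "rot": the turn, a rotation vector about the tool's x, y, z normalised to -1 to 1, where 1 is 0.12 rad, a list of three; "jaw": the opening, from 0 (shut) to 1 (fully open). A call has 1 to 10 rows; each row shifts and turns the commanded pose from where the row before left it, along the tool's axes as they then stand; what a row does not reach is not made up. A row lasts 1/8 s, in which the tool goes at most 62.5 mm and 10.7 degrees, less where a joint would pass 70% of its speed; a pose out of reach is approached as far as the arm can. A call with a number of a shift or a turn outside -1 to 1 is refused whole. A call with a gripper value outside its range is refused whole. The fingers move at their own pace and stop on an object; the grip force is fixed at half the most. Time passes only in rows, so rows that do not move let the fingers close. It gives the time, the measured TCP pose, the force and the opening at its end, in the units of the state.
- bot.read_state(): the state, without advancing time (a new reading comes with each control period).
- bot.capture(name): name is "scene" or "top" or "wrist"; returns the picture (420x560x3 uint8, blue, green, red); there is no depth.
- bot.camera_params(name): a dict with "fx", "fy", "cx", "cy" (pixels), "k1" (the pictures are not rectified: a ray, as slopes to the right and down, at radius r is drawn at 1 + k1 r^2 times it, then the intrinsics apply), "rvec" (rotation vector, rad) and "tvec" (3), from world to camera coordinates, as OpenCV has them; the wrist camera has in their place "hand_eye" (4x4, takes a point from camera to tool coordinates, whose origin is the TCP and whose axes are the tool frame's). Camera axes: x right, y down, z forward; pixel columns grow to the right and rows downward; lengths in m; the calibration is good to about 2 mm. A picture is of the moment at which its call begins: read the wrist's pose just before it. camera_params takes no time and is no camera call.
- bot.close_job(): hands the job in, once; it reports no verdict.
The state is a dict: "time_s": time; "q": joint angles; "dq": joint speeds; "effort": joint torques, N m; "tcp_pos": TCP position; "ee_rot": TCP orientation; "wrist_force": force on the tool from outside, world axes, zero at the start; "ft_torque": the same for the moment, N m; "finger_gap": finger opening in m.
Only numpy, scipy, OpenCV 4.12 (cv2) and the standard library are available. Lean on these libraries where they do the work, as an engineer would, in place of code of your own. Each camera call takes 0.05 s, during which the arm holds its last target.

## Working session

There is one attempt and no reset: what is moved stays moved. The work goes in short steps, Python scripts to look and compute and a shell command to move; the robot and the scene stay as the last step left them, time stands still between calls to the robot, and variables do not carry over. Pictures are saved under pics/ and viewed, and the job is handed in when it is done.

```bash
ls; mkdir -p pics; python3 - <<'E'
from plant import bot
import cv2
s=bot.read_state();print(s)
for n in("scene","top","wrist"):
    cv2.imwrite(f"pics/{n}0.png",bot.capture(n)); print(n,bot.camera_params(n))
print(bot.tcp_to_tips)
E
```

```text
pics
{'time_s': 0.0, 'q': array([-0.94280359,  0.50184492, -0.42674952,  1.55146536,  0.22078346,
        1.13828418, -0.2102604 ]), 'dq': array([-7.42915568e-04, -3.96813200e-04, -9.64325877e-04, -1.87267450e-04,
        1.34240822e-05, -1.10672161e-03, -5.62330763e-04]), 'effort': array([ 3.21558646e-04, -5.66604781e+01, -5.81563622e+00, -2.79112852e+01,
       -6.85299374e-02,  3.09151865e-02,  1.73562980e-04]), 'tcp_pos': array([0.23170432, 0.60655987, 0.23367009]), 'ee_rot': array([[ 9.34216961e-01, -7.54549519e-04,  3.56704499e-01],
       [-3.56705292e-01, -1.80151973e-03,  9.34215226e-01],
       [-6.23014580e-05, -9.99998093e-01, -1.95216209e-03]]), 'wrist_force': array([0.47711726, 0.86924114, 0.2615211 ]), 'ft_torque': array([ 0.03087176, -0.04918525, -0.04313176]), 'finger_gap': 0.09167525623939839}
scene {'fx': 545.5234729530666, 'fy': 545.5234729530666, 'cx': 290.57115119093754, 'cy': 207.23903483992595, 'k1': 0.0621634343381394, 'rvec': array([ 1.43323222,  2.3184523 , -0.7144383 ]), 'tvec': array([ 0.23028165, -0.30281605,  1.71585465])}
top {'fx': 433.93135676483604, 'fy': 433.93135676483604, 'cx': 279.42602353797537, 'cy': 213.71908006241333, 'k1': -0.13417700552260828, 'rvec': array([ 2.13305748, -2.14627093,  0.12920964]), 'tvec': array([0.02356126, 0.52446427, 1.27506915])}
wrist {'fx': 307.9231291602923, 'fy': 307.9231291602923, 'cx': 284.3123838416304, 'cy': 210.21724260099109, 'k1': -0.03421306809489285, 'hand_eye': array([[ 1.99059364e-04,  9.64801614e-01,  2.62978717e-01,
        -7.12089192e-02],
       [ 9.14354465e-04, -2.62978788e-01,  9.64801182e-01,
        -1.50676044e-01],
       [ 9.99999562e-01,  4.84030548e-05, -9.34519054e-04,
        -3.46661491e-04],
       [ 0.00000000e+00,  0.00000000e+00,  0.00000000e+00,
         1.00000000e+00]])}
0.008
```

View pics/scene0.png

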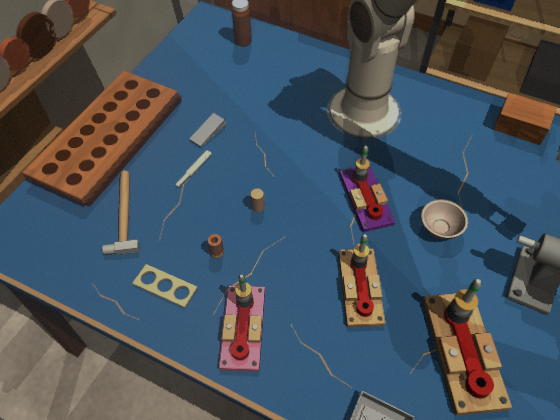

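View pics/top0.png

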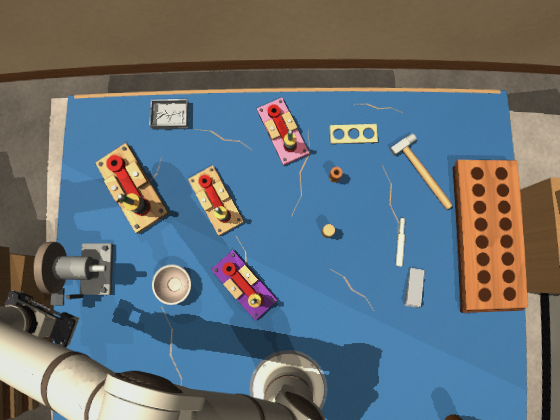

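View pics/wrist0.png

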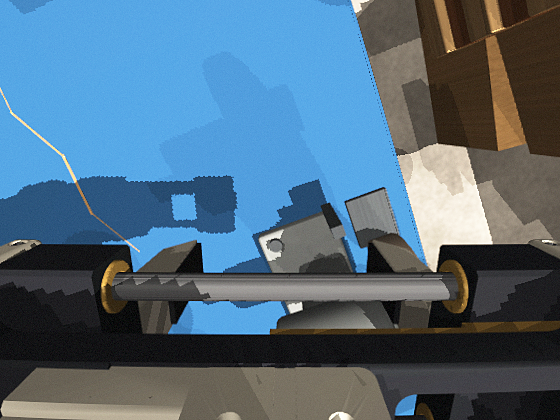

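Jig-like candidates in the top view are the small pale one (215,200), the large pale one (132,188), pink (283,130) and purple (243,285). I choose the small pale one. Grip-like candidates are the brown bored sleeve (337,173) and the pale solid blank (329,231). I choose the sleeve and check both choices in crops.

```bash
cat > h.py <<'E'
import numpy as np, cv2
from plant import bot
def ray(name,u,v,st=None):
    p=bot.camera_params(name)
    d=np.array([(u-p['cx'])/p['fx'],(v-p['cy'])/p['fy']]); x=d.copy()
    for _ in range(30): x=d/(1+p['k1']*(x@x))
    c=np.array([x[0],x[1],1.])
    if name=='wrist':
        H=p['hand_eye']; R=st['ee_rot']@H[:3,:3]; o=st['tcp_pos']+st['ee_rot']@H[:3,3]
        return o,R@c
    R=cv2.Rodrigues(p['rvec'])[0]
    return -R.T@p['tvec'],R.T@c
def atz(name,u,v,z,st=None):
    o,d=ray(name,u,v,st); return o+d*(z-o[2])/d[2]
def proj(name,X,st=None):
    p=bot.camera_params(name); X=np.array(X,float)
    if name=='wrist':
        H=p['hand_eye']; t=st['ee_rot'].T@(X-st['tcp_pos']); c=H[:3,:3].T@(t-H[:3,3])
    else: c=cv2.Rodrigues(p['rvec'])[0]@X+p['tvec']
    s=c[:2]/c[2]; s=s*(1+p['k1']*(s@s)); return np.array([p['fx']*s[0]+p['cx'],p['fy']*s[1]+p['cy']])
def tri(*rs):
    A=0;b=0
    for o,d in rs:
        d=d/np.linalg.norm(d);P=np.eye(3)-np.outer(d,d);A=A+P;b=b+P@o
    return np.linalg.solve(A,b)
def crop(im,x0,y0,w,h,k,name):
    cv2.imwrite(name,cv2.resize(im[y0:y0+h,x0:x0+w],None,fx=k,fy=k,interpolation=cv2.INTER_CUBIC))
E
python3 - <<'E'
from h import *
s=cv2.imread('pics/scene0.png');t=cv2.imread('pics/top0.png')
def c(im,x,y,w,h,k): return cv2.resize(im[y:y+h,x:x+w],(400,300),interpolation=cv2.INTER_CUBIC)
a=np.vstack([np.hstack([c(s,325,225,80,60,5),c(s,185,225,60,45,0)]),np.hstack([c(t,180,165,80,60,5),c(t,310,150,60,45,0)])])
cv2.imwrite('pics/crop0.png',a)
E
```

```text
(no output)
```

View pics/crop0.png

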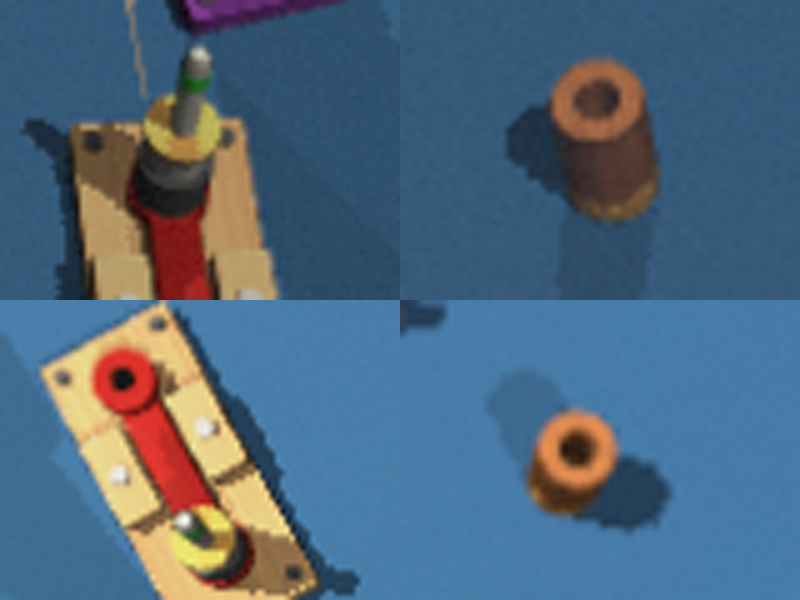

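```bash
python3 - <<'E'
from h import *
np.set_printoptions(precision=4,suppress=True)
for nm,s,t,z in (("tip",(364.8,235.4),(216.6,209),.156),("cup",(361.6,250.6),(220.8,213),.089),("griptop",(214.7,240),(336.4,172.3),.064)):
    print(nm,tri(ray('scene',*s),ray('top',*t)),atz('scene',*s,z),atz('top',*t,z))
E
```

```text
tip [0.5226 0.1929 0.1529] [0.5243 0.1938 0.156 ] [0.5223 0.1918 0.156 ]
cup [0.5215 0.1928 0.0807] [0.5259 0.1949 0.089 ] [0.5207 0.1904 0.089 ]
griptop [ 0.646  -0.1516  0.0587] [ 0.6482 -0.1484  0.064 ] [ 0.6452 -0.152   0.064 ]
```

The crops show the brown bored sleeve with brass ferrule down, and the small pale jig with the green-banded spigot. Both triangulate to sensible heights (within about 8 mm of nominal). I'll move above the grip.

```bash
python3 -m crank '{"slide":[[0.5,-0.2,-0.4],[0.85,-0.2,-0.72],[0.85,0,-0.72],[0.85,0,-0.72],[0.85,0,-0.72],[0.85,0,-0.72],[0.85,0,-0.72],[0.85,0,-0.72]],"rot":[[0,0,0],[0,0,0],[0,0,0],[0,0,0],[0,0,0],[0,0,0],[0,0,0],[0,0,0]],"jaw":[1,1,1,1,1,1,1,1]}'
```

```text
time_s: 1.15
tcp_pos: [0.4367, 0.2363, 0.2547]
ee_rot: [[0.934, 0.0, 0.357], [-0.357, 0.0, 0.934], [0.0, -1.0, 0.0]]
wrist_force: [0.4, 0.7, 0.1]
finger_gap: 0.0919
```

```bash
python3 -m crank '{"slide":[[0.85,0,-0.72],[0.85,0.1,-0.72],[0.85,0.2,-0.72],[0.85,0.2,-0.72],[0.85,0.2,-0.72],[0.85,0.2,-0.72],[0.85,0.2,-0.72],[0.6,0,-0.5],[0.13,0,-0.17],[0,0,0]],"rot":[[0,0,0],[0,0,0],[0,0,0],[0,0,0],[0,0,0],[0,0,0],[0,0,0],[0,0,0],[0,0,0],[0,0,0]],"jaw":[1,1,1,1,1,1,1,1,1,1]}'
python3 - <<'E'
from h import *
s=bot.read_state();print(s['tcp_pos'],s['q'],proj('wrist',[.6465,-.15,.064],s))
cv2.imwrite('pics/w1.png',bot.capture('wrist'))
E
```

```text
time_s: 2.4
tcp_pos: [0.6458, -0.148, 0.1991]
ee_rot: [[0.934, -0.001, 0.358], [-0.358, 0.0, 0.934], [-0.001, -1.0, 0.0]]
wrist_force: [-0.3, 1.0, -0.4]
finger_gap: 0.0918
[ 0.64579722 -0.1480154   0.19912894] [ 0.21770884  0.52207152 -0.04618089  1.55911597  0.02606145  1.06222034
  1.36988582] [283.28504623 205.0185749 ]
```

View pics/w1.png

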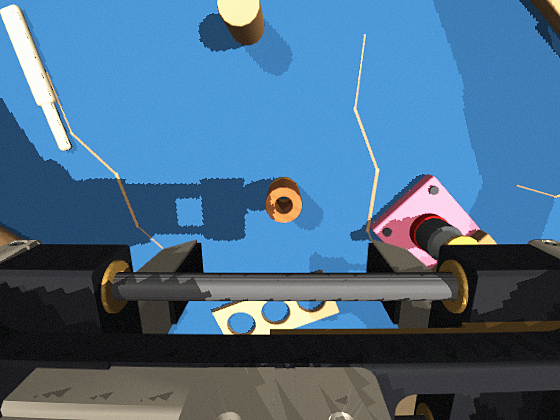

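The wrist view shows the grip's top ring near (284,204), almost as predicted. The pink jig stands close on the +z side, so I'm checking clearance and refining the grip position.

```bash
python3 - <<'E'
from h import *
np.set_printoptions(precision=4,suppress=True)
s=bot.read_state()
im=cv2.imread('pics/w1.png');crop(im,244,164,80,80,7,'pics/w1c.png')
t=cv2.imread('pics/top0.png');crop(t,240,90,110,80,7,'pics/t1c.png')
R=s['ee_rot']
P=atz('top',291,140,.156); print(P, R.T@(P-np.array([.6465,-.15,.156])))
E
```

```text
[ 0.7178 -0.0157  0.156 ] [0.0188 0.0001 0.1509]
```

View pics/w1c.png

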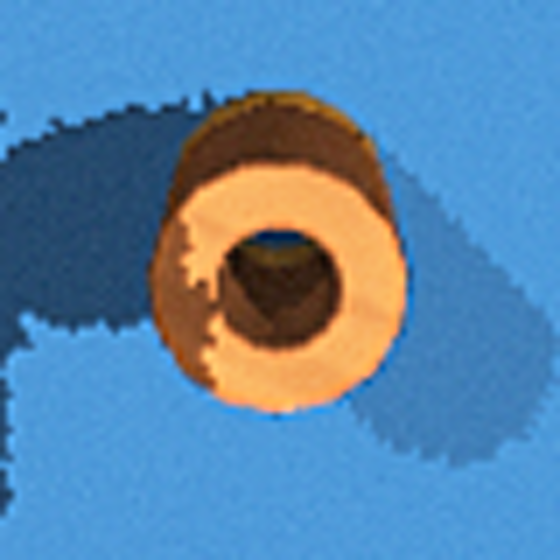

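View pics/t1c.png

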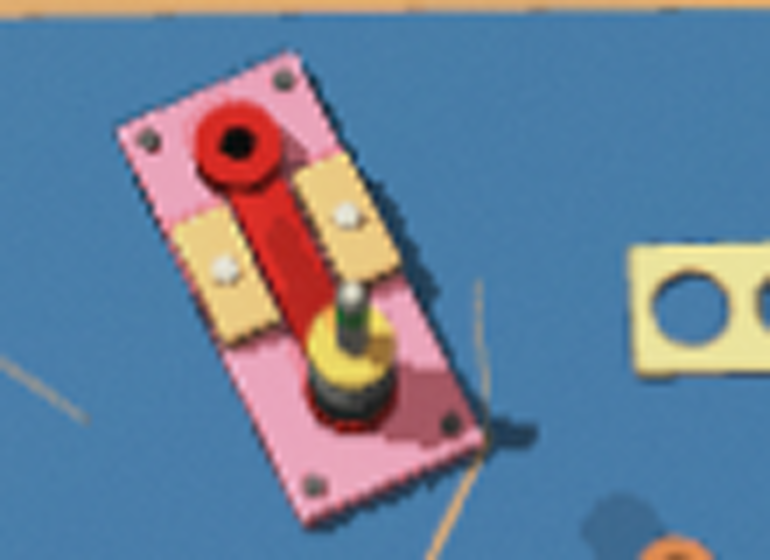

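The ring's centre is at about (283.5,204.6), which matches the prediction to within 0.5 mm. The pink spigot lies 151 mm off along the jaw axis, clear of the body's 95 mm half length. I'll descend to TCP z = 0.039 and grasp.

```bash
python3 -m crank '{"slide":[[0.02,0.6,-0.03],[0,0.8,0],[0,0.8,0],[0,0.6,0],[0,0.4,0],[0,0,0],[0,0,0]],"rot":[[0,0,0],[0,0,0],[0,0,0],[0,0,0],[0,0,0],[0,0,0],[0,0,0]],"jaw":[1,1,1,1,1,1,0.6]}'; python3 - <<'E'
from h import *
s=bot.read_state();print(s['tcp_pos'])
cv2.imwrite('pics/w2.png',bot.capture('wrist'))
E
```

```text
time_s: 3.32
tcp_pos: [0.6478, -0.1492, 0.0411]
ee_rot: [[0.934, 0.002, 0.356], [-0.356, -0.0, 0.934], [0.002, -1.0, 0.001]]
wrist_force: [-0.5, 0.2, 0.3]
finger_gap: 0.0858
[ 0.64780015 -0.14922108  0.0411294 ]
```

View pics/w2.png

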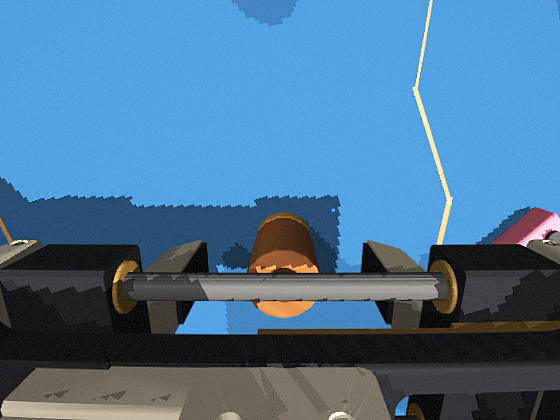

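```bash
python3 -m crank '{"slide":[[0,0.04,0],[0,0,0],[0,0,0],[0,0,0],[0,0,0],[0,0,0],[0,0,0],[0,0,0]],"rot":[[0,0,0],[0,0,0],[0,0,0],[0,0,0],[0,0,0],[0,0,0],[0,0,0],[0,0,0]],"jaw":[0.3,0,0,0,0,0,0,0]}'
```

```text
time_s: 4.38
tcp_pos: [0.6467, -0.1496, 0.0377]
ee_rot: [[0.934, -0.0, 0.357], [-0.357, -0.0, 0.934], [-0.0, -1.0, -0.0]]
wrist_force: [-0.6, 0.5, 0.6]
finger_gap: 0.0346
```

Gripped at 34.6 mm, with little wrist force. I'll lift and go to a viewing pose just beside the spigot.

```bash
python3 -m crank '{"slide":[[0,-0.3,0],[0,-0.8,0],[0,-1,0],[0,-1,0],[0,-0.9,0.0],[0,-0.45,0]],"rot":[[0,0,0],[0,0,0],[0,0,0],[0,0,0],[0,0,0],[0,0,0]],"jaw":[0,0,0,0,0,0]}'
python3 -m crank '{"slide":[[-0.25,0,0.4],[-0.5,0,0.75],[-0.6,0,0.85],[-0.6,0,0.85],[-0.6,0,0.85],[-0.6,0,0.85],[-0.4,0,0.62],[-0.2,0,0.35],[0,0,0],[0,0,0]],"rot":[[0,0,0],[0,0,0],[0,0,0],[0,0,0],[0,0,0],[0,0,0],[0,0,0],[0,0,0],[0,0,0],[0,0,0]],"jaw":[0,0,0,0,0,0,0,0,0,0]}'
python3 - <<'E'
from h import *
s=bot.read_state();print(s['tcp_pos'],s['finger_gap'],s['wrist_force'])
import pickle
im=bot.capture('wrist');pickle.dump((s,im),open('v3.pkl','wb'))
cv2.imwrite('pics/w3.png',im)
s2=bot.read_state();print(s2['tcp_pos'],proj('wrist',[.523,.193,.156],s))
cv2.imwrite('pics/s3.png',bot.capture('scene'))
E
```

```text
time_s: 5.12
tcp_pos: [0.6479, -0.1498, 0.265]
ee_rot: [[0.934, 0.005, 0.357], [-0.357, -0.001, 0.934], [0.005, -1.0, 0.001]]
wrist_force: [0.2, 0.1, -1.2]
finger_gap: 0.0352
time_s: 6.38
tcp_pos: [0.5703, 0.173, 0.2597]
ee_rot: [[0.933, -0.0, 0.359], [-0.359, -0.002, 0.933], [0.0, -1.0, -0.002]]
wrist_force: [-0.4, -0.1, -1.3]
finger_gap: 0.0346
[0.57032165 0.1729944  0.25970993] 0.034616254395362395 [-0.42453518 -0.13610362 -1.29095647]
[0.57050902 0.17271873 0.25985039] [287.30971219 151.63111733]
```

View pics/w3.png

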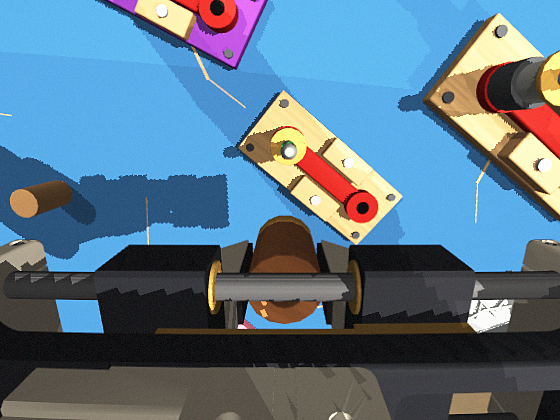

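View pics/s3.png

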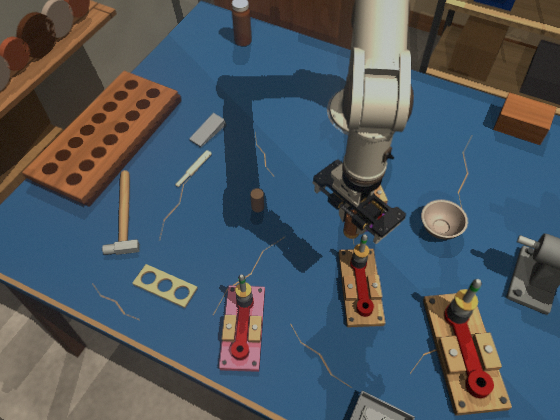

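```bash
python3 - <<'E'
from h import *
import pickle
s,im=pickle.load(open('v3.pkl','rb'))
a=cv2.resize(im[130:170,270:310],(400,400),interpolation=cv2.INTER_CUBIC)
R=s['ee_rot'];T=s['tcp_pos']
b=im[205:335,235:335].copy(); b=cv2.resize(b,(400,520),interpolation=cv2.INTER_CUBIC)
def pt(x,y,z):
    u=proj('wrist',T+R@np.array([x,y,z]),s); return ((u-[235,205]+.5)*4-.5)
for y,c in((.0377,(0,255,0)),(-.0263,(255,0,255))):
    P=np.array([pt(.018*np.cos(t),y,.018*np.sin(t)) for t in np.linspace(0,6.283,60)])
    cv2.polylines(b,[np.round(P).astype(int)],True,c,1)
o=np.zeros((520,800,3),np.uint8);o[:400,:400]=a;o[:,400:]=b
cv2.imwrite('pics/w3c.png',o)
E
```

```text
(no output)
```

View pics/w3c.png

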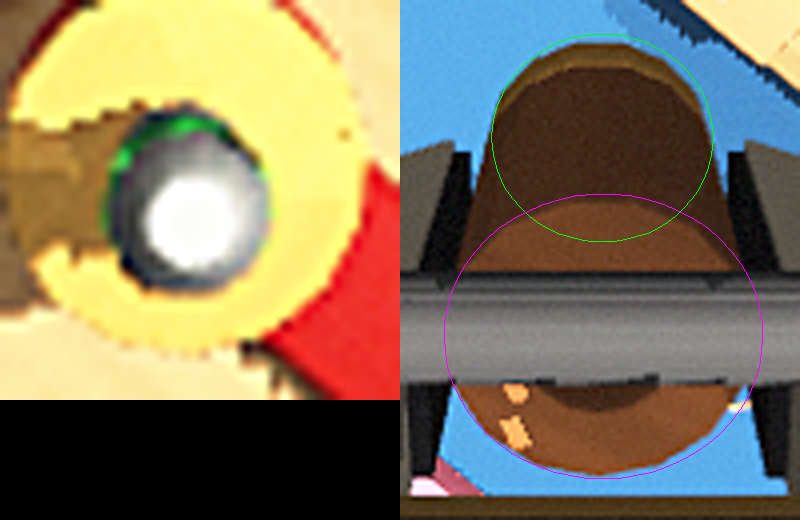

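```bash
python3 - <<'E'
from h import *
import pickle
np.set_printoptions(precision=4,suppress=True)
s,im=pickle.load(open('v3.pkl','rb'))
R=s['ee_rot'];T=s['tcp_pos']
for u,z in(((288.55,150.95),.156),((288.25,150.55),.149)):
    P=atz('wrist',*u,z,s);print(P,R.T@(P-T))
# bore near edge
u=proj('wrist',T+R@np.array([.0085,-.0263,0]),s);print((u-[235,205]+.5)*4-.5)
E
```

```text
[0.5229 0.1941 0.156 ] [-0.0519  0.1037  0.0029]
[0.523  0.1939 0.149 ] [-0.0517  0.1107  0.0027]
[202.9052 407.2254]
```

The wrist image puts the spigot tip at (288.5,151), giving (0.523, 0.194). This agrees with the fixed cameras to about 1 mm. The grip is square in the jaws, about 0.3 mm off. I'll move over the spigot, stop just above the tip and check.

```bash
python3 -m crank '{"slide":[[-0.2,0,0.02],[-0.4,0,0.035],[-0.3,0.1,0],[-0.14,0.4,0],[0,0.45,0],[0,0.15,0],[0,0,0],[0,0,0]],"rot":[[0,0,0],[0,0,0],[0,0,0],[0,0,0],[0,0,0],[0,0,0],[0,0,0],[0,0,0]],"jaw":[0,0,0,0,0,0,0,0]}'
python3 - <<'E'
from h import *
import pickle
s=bot.read_state();print(s['tcp_pos'],s['ee_rot'],s['wrist_force'])
im=bot.capture('wrist'); t=bot.capture('top'); c=bot.capture('scene')
pickle.dump((s,im,t,c),open('v4.pkl','wb'))
a=cv2.resize(im[200:340,230:340],(440,560),interpolation=cv2.INTER_CUBIC)
b=cv2.resize(c[190:290,330:394],(358,560),interpolation=cv2.INTER_CUBIC)
cv2.imwrite('pics/v4.png',np.hstack([a,b]))
E
```

```text
time_s: 7.48
tcp_pos: [0.5229, 0.1966, 0.2061]
ee_rot: [[0.934, 0.001, 0.357], [-0.357, 0.001, 0.934], [0.001, -1.0, 0.001]]
wrist_force: [0.2, 0.2, -1.1]
finger_gap: 0.0349
[0.52286136 0.19662912 0.20606804] [[ 9.34209648e-01  1.28088031e-03  3.56722151e-01]
 [-3.56723057e-01  5.58315005e-04  9.34210013e-01]
 [ 9.97447886e-04 -9.99999024e-01  9.78502805e-04]] [ 0.21940799  0.19317596 -1.07221429]
```

View pics/v4.png

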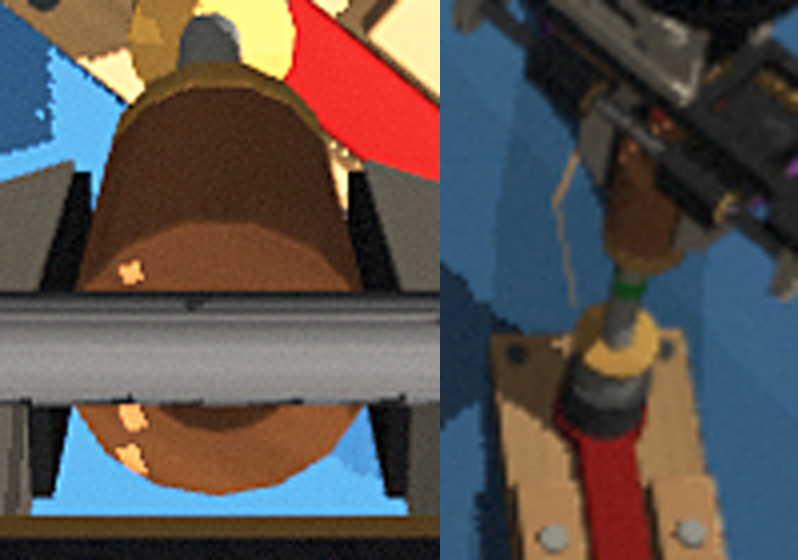

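```bash
python3 - <<'E'
from h import *
s=bot.read_state();R=s['ee_rot'];T=s['tcp_pos'];print(T,s['dq'])
import pickle
s0,im,t,c=pickle.load(open('v4.pkl','rb'))
print(R.T@(np.array([.523,.194,.156])-T))
# overlay in scene/wrist: predicted spigot and grip using pose s0
def draw(im,name,k,x0,y0,w,h,st):
    o=cv2.resize(im[y0:y0+h,x0:x0+w],None,fx=k,fy=k,interpolation=cv2.INTER_CUBIC)
    f=lambda P:np.round((proj(name,P,st)-[x0,y0]+.5)*k-.5).astype(int)
    def circ(c,r,col): cv2.polylines(o,[np.array([f(np.array(c)+[r*np.cos(a),r*np.sin(a),0]) for a in np.linspace(0,6.3,50)])],False,col,1)
    T0=s0['tcp_pos'];R0=s0['ee_rot']
    b=T0+R0@[0.0003,.0377,0]
    circ(b,.018,(0,255,0)); circ([.523,.194,.149],.007,(0,0,255)); circ([.523,.194,.11],.007,(0,0,255)); circ([.523,.194,.089],.019,(255,0,0))
    return o
a=draw(im,'wrist',5,245,185,80,110,s0);b=draw(c,'scene',6,340,200,50,90,None)
o=np.zeros((560,720,3),np.uint8);o[:550,:400]=a;o[:540,400:700]=b
cv2.imwrite('pics/v4b.png',o)
E
```

```text
[0.52290188 0.19648153 0.20596688] [ 1.69062019e-04  1.64769505e-03  7.35346064e-04  3.47065160e-03
  3.43811154e-05 -2.52050975e-03 -1.04083828e-03]
[ 0.00092696  0.04996569 -0.00232963]
```

View pics/v4b.png

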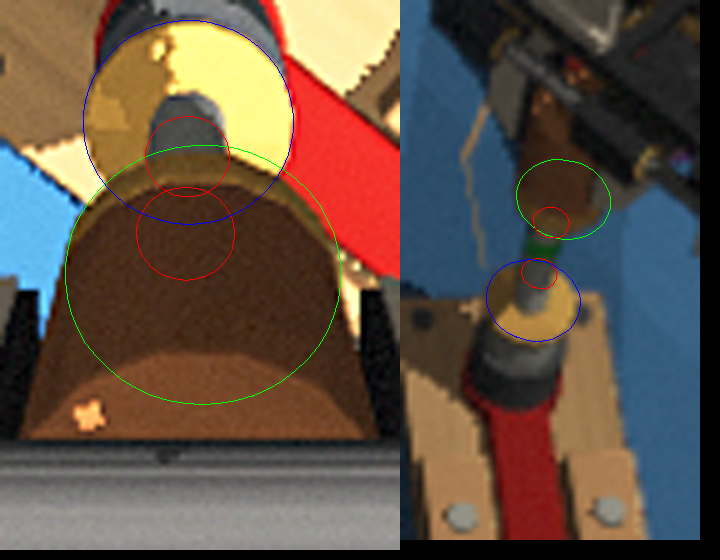

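Spigot and grip overlays agree with the model. The grip is about 2.2 mm too far along tool +z, so I'm correcting that.

```bash
python3 -m crank '{"slide":[[0.014,0,-0.044],[0,0,0],[0,0,0],[0,0,0]],"rot":[[0,0,0],[0,0,0],[0,0,0],[0,0,0]],"jaw":[0,0,0,0]}'
python3 - <<'E'
from h import *
s=bot.read_state();R=s['ee_rot'];T=s['tcp_pos'];print(T)
print(R.T@(np.array([.523,.194,.156])-T),s['wrist_force'],s['ft_torque'])
im=bot.capture('wrist')
x0,y0,k=245,185,7
o=cv2.resize(im[y0:y0+80,x0:x0+80],None,fx=k,fy=k,interpolation=cv2.INTER_CUBIC)
f=lambda P:np.round((proj('wrist',P,s)-[x0,y0]+.5)*k-.5).astype(int)
def circ(c,r,col): cv2.polylines(o,[np.array([f(np.array(c)+[r*np.cos(a),r*np.sin(a),0]) for a in np.linspace(0,6.3,50)])],False,col,1)
circ(T+R@[0.0003,.0377,0],.018,(0,255,0)); circ([.523,.194,.094],.007,(0,0,255)); circ([.523,.194,.089],.019,(255,0,0))
cv2.imwrite('pics/v5.png',o)
E
```

```text
time_s: 8.12
tcp_pos: [0.5222, 0.194, 0.2052]
ee_rot: [[0.934, -0.0, 0.357], [-0.357, 0.0, 0.934], [-0.0, -1.0, 0.0]]
wrist_force: [-0.5, 0.4, -1.0]
finger_gap: 0.0352
[0.52224727 0.19404971 0.20518493]
[0.0007258  0.04918486 0.00022086] [-0.4658575   0.41045147 -0.99879263] [-0.01790067  0.01844601  0.0430325 ]
```

View pics/v5.png

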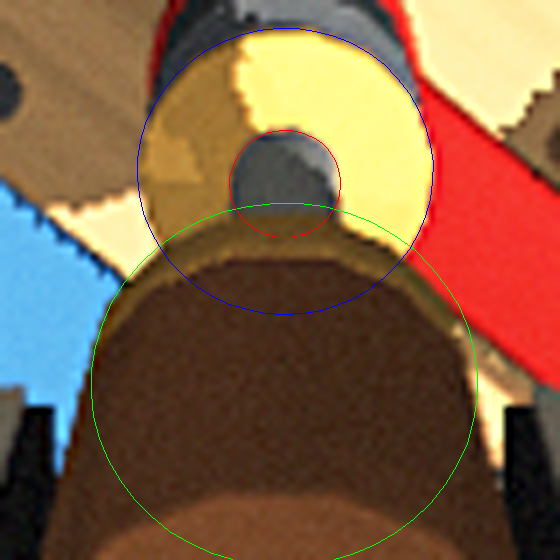

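The cup and shaft overlays fit exactly, so lateral error is under 0.7 mm, inside the 1.5 mm clearance. I'll start descending slowly over the tip.

```bash
python3 -m crank '{"slide":[[0.006,0.1,0],[0,0.1,0],[0,0.1,0],[0,0.1,0],[0,0,0]],"rot":[[0,0,0],[0,0,0],[0,0,0],[0,0,0],[0,0,0]],"jaw":[0,0,0,0,0]}'
python3 - <<'E'
from h import *
s=bot.read_state();print(s['tcp_pos'],s['ft_torque'])
E
```

```text
time_s: 8.8
tcp_pos: [0.5224, 0.1939, 0.1847]
ee_rot: [[0.934, -0.001, 0.357], [-0.357, -0.0, 0.934], [-0.001, -1.0, -0.0]]
wrist_force: [-0.2, 0.2, -0.0]
finger_gap: 0.0351
[0.52235823 0.19385909 0.18467297] [-0.03405804  0.02348147 -0.02233448]
```

```bash
python3 -m crank '{"slide":[[0,0.1,0],[0,0.15,0],[0,0.2,0],[0,0.2,0],[0,0.2,0],[0,0.1,0],[0,0,0],[0,0,0]],"rot":[[0,0,0],[0,0,0],[0,0,0],[0,0,0],[0,0,0],[0,0,0],[0,0,0],[0,0,0]],"jaw":[0,0,0,0,0,0,0,0]}'
python3 - <<'E'
from h import *
s=bot.read_state();print(s['tcp_pos'],s['ft_torque'],s['finger_gap'])
c=bot.capture('scene');t=bot.capture('top');im=bot.capture('wrist')
a=cv2.resize(c[200:280,330:400],(490,560),interpolation=cv2.INTER_CUBIC)
b=cv2.resize(im[180:340,240:330],(310,560),interpolation=cv2.INTER_CUBIC)
cv2.imwrite('pics/v6.png',np.hstack([a,b]))
E
```

```text
time_s: 9.8
tcp_pos: [0.5225, 0.1939, 0.1379]
ee_rot: [[0.934, -0.0, 0.357], [-0.357, -0.0, 0.934], [-0.0, -1.0, -0.0]]
wrist_force: [0.2, 0.1, -1.2]
finger_gap: 0.0349
[0.52251783 0.19387294 0.1378701 ] [ 0.00581554 -0.03113767  0.02447741] 0.0349263052085703
```

View pics/v6.png

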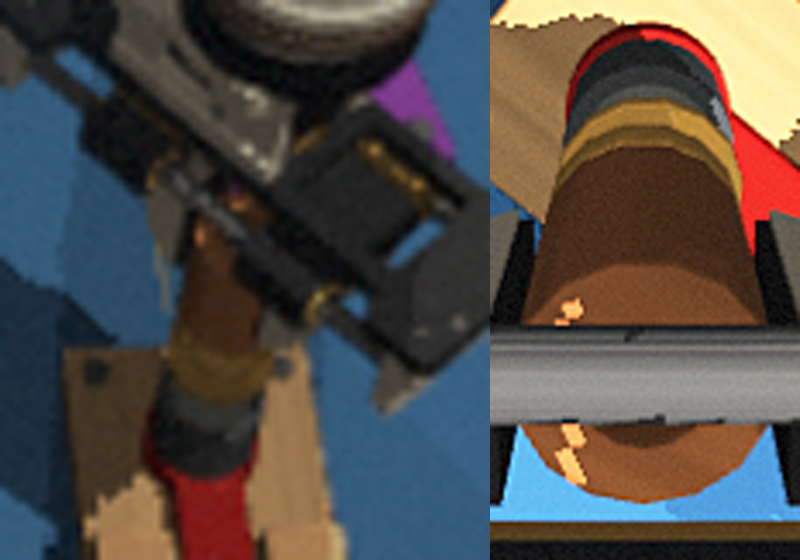

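The grip has slid freely over the spigot with no lateral force, and the ferrule is just above the cup. I'll press in stages.

```bash
python3 -m crank '{"slide":[[0,0.1,0],[0,0.1,0],[0,0.1,0],[0,0.05,0],[0,0,0],[0,0,0],[0,0,0]],"rot":[[0,0,0],[0,0,0],[0,0,0],[0,0,0],[0,0,0],[0,0,0],[0,0,0]],"jaw":[0,0,0,0,0,0,0]}'
python3 -c "
from h import *
s=bot.read_state();print(s['tcp_pos'],s['wrist_force'],s['ft_torque'])"
```

```text
time_s: 10.82
tcp_pos: [0.5225, 0.1938, 0.1204]
ee_rot: [[0.934, -0.0, 0.357], [-0.357, -0.0, 0.934], [0.0, -1.0, -0.0]]
wrist_force: [-1.8, -1.4, 3.8]
finger_gap: 0.0348
[0.52249184 0.1938358  0.12039072] [-1.82200198 -1.4390382   3.76318733] [-0.27387349  0.42028174  0.04367152]
```

Net push is about 4.9 N at 6.3 mm of compression, matching the spring model. I'll press the rest.

```bash
python3 -m crank '{"slide":[[0,0.06,0],[0,0.06,0],[0,0.05,0],[0,0,0],[0,0,0],[0,0,0],[0,0,0]],"rot":[[0,0,0],[0,0,0],[0,0,0],[0,0,0],[0,0,0],[0,0,0],[0,0,0]],"jaw":[0,0,0,0,0,0,0]}'
python3 - <<'E'
from h import *
s=bot.read_state();print(s['tcp_pos'],s['wrist_force'],s['ft_torque'])
c=bot.capture('scene');im=bot.capture('wrist');t=bot.capture('top')
cv2.imwrite('pics/top7.png',t)
a=cv2.resize(c[200:280,330:400],(490,560),interpolation=cv2.INTER_CUBIC)
b=cv2.resize(im[180:340,240:330],(310,560),interpolation=cv2.INTER_CUBIC)
cv2.imwrite('pics/v7.png',np.hstack([a,b]))
s=bot.read_state();print(s['tcp_pos'],s['wrist_force'])
E
```

```text
time_s: 11.7
tcp_pos: [0.5226, 0.1939, 0.1122]
ee_rot: [[0.934, 0.0, 0.357], [-0.357, -0.0, 0.934], [0.0, -1.0, 0.0]]
wrist_force: [-2.8, -2.6, 8.6]
finger_gap: 0.0352
[0.52261018 0.19386848 0.1122173 ] [-2.76928342 -2.60608715  8.56460479] [-0.41900051  0.67144051 -0.0350712 ]
[0.5226354  0.19390063 0.11224465] [-3.80626489 -1.05927262  9.28594305]
```

View pics/v7.png

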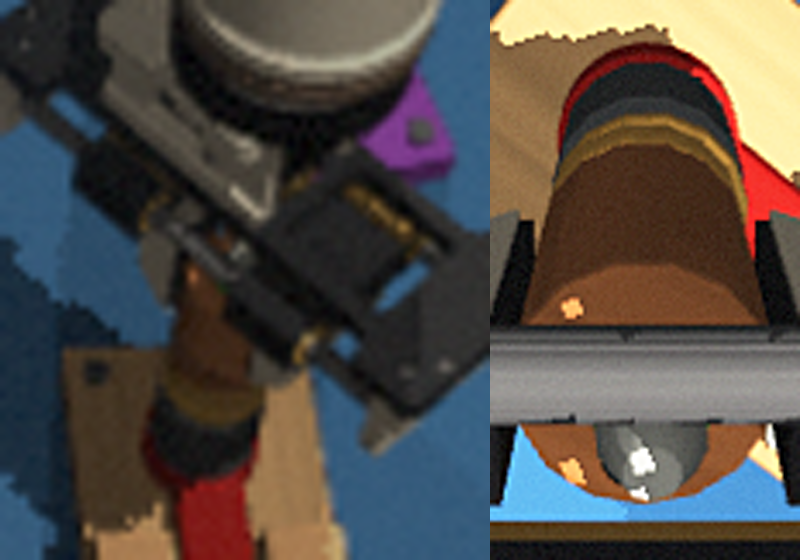

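View pics/top7.png

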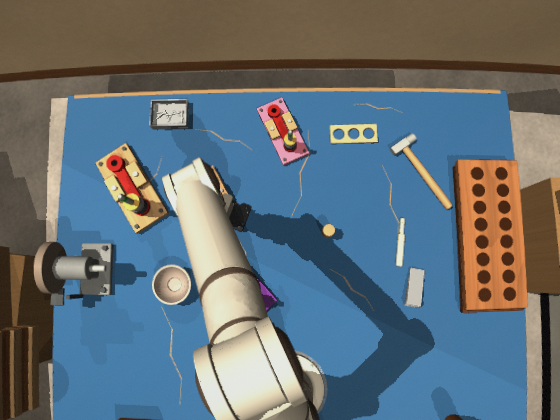

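```bash
python3 -m crank '{"slide":[[0,0,0],[0,0,0],[0,0,0],[0,0,0],[0,0,0],[0,0,0]],"rot":[[0,0,0],[0,0,0],[0,0,0],[0,0,0],[0,0,0],[0,0,0]],"jaw":[0,0,0,0,0,0]}'; python3 - <<'E'
from h import *
s=bot.read_state();T=s['tcp_pos'];R=s['ee_rot'];print(T)
im=bot.capture('wrist')
x0,y0,k=240,200,6
o=cv2.resize(im[y0:y0+95,x0:x0+90],None,fx=k,fy=k,interpolation=cv2.INTER_CUBIC)
o=cv2.resize(im[250:335,240:330],None,fx=6,fy=6,interpolation=cv2.INTER_CUBIC)
x0,y0=240,250
f=lambda P:np.round((proj('wrist',P,s)-[x0,y0]+.5)*k-.5).astype(int)
def circ(c,r,col): cv2.polylines(o,[np.array([f(np.array(c)+[r*np.cos(a),r*np.sin(a),0]) for a in np.linspace(0,6.3,50)])],False,col,1)
S=[.523,.194]
circ(S+[.156],.0035,(0,0,255));circ(S+[.149],.007,(0,0,255));circ(S+[.1385],.018,(0,255,0));circ(S+[.1385],.0085,(0,255,0))
cv2.imwrite('pics/v8.png',o)
E
```

```text
time_s: 12.6
tcp_pos: [0.5226, 0.1939, 0.1122]
ee_rot: [[0.934, 0.0, 0.357], [-0.357, -0.0, 0.934], [0.0, -1.0, 0.0]]
wrist_force: [-2.4, -1.4, 8.9]
finger_gap: 0.0348
[0.52262553 0.19390714 0.1122416 ]
```

View pics/v8.png

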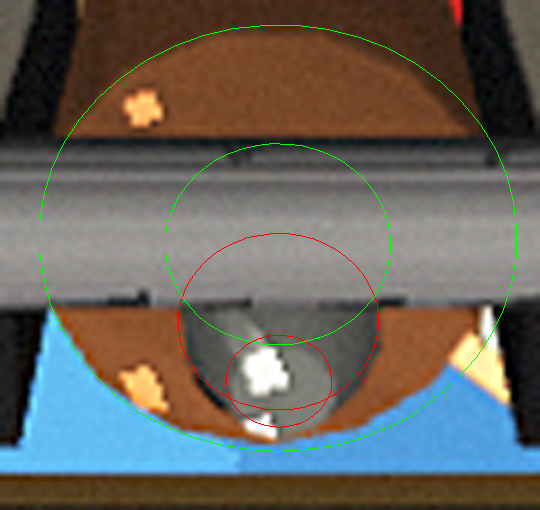

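The hold is steady: grip top at about 138.5 mm, net push about 10 N, no slip in the jaws. Handing in.

```bash
python3 -c "
from plant import bot
print(bot.close_job()); s=bot.read_state(); print(s['tcp_pos'],s['wrist_force'],s['time_s'])"
```

```text
the job is handed in; nothing more can be done
None
the job is handed in; nothing more can be done
```

The bored grip is on the spigot of the small pale jig, ferrule down. It is pressed on the spring cup, and the arm is still holding it there. I handed the job in at about 12.7 s.

**Last checks before hand-in:**
- **Height:** the TCP held steady at z = 0.1122 m, which puts the grip's top edge at about 138.5 mm. That is inside the green band (132–144 mm) and leaves the pin hole at 147 mm clear. The cup is down about 14.5 mm of its 24 mm travel.
- **Push:** the wrist force in z was 8.6–9.3 N over the readings. Adding the −1.1 N it read before contact, the net push is about 10 N, which agrees with the spring data.
- **Slip:** the wrist pictures showed the grip not moving in the jaws during the press.
- **Other objects:** the last top picture showed the other things on the bench where they were. The arm hid part of the purple jig.

**What did not fully agree or could not be confirmed:**
- A sideways force of about 3–4 N appeared with the press, and I left it uncorrected.
- The spigot tip in the last wrist picture lay up to about 2 mm from where the model put it, which is within the calibration error.
- No camera saw the green band directly at the end, because the gripper hid it. The height comes from the arm's pose and the force.

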